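# Set the full-crate tags on the sorting plank

### The job

Each crate on the sorting plank has a hinged wooden tag in front of it: leaning towards its crate, with the round disc face up, the tag says 'full'; leaning away from the crate, plain face up, it says 'not full'. With gentle pushes of the fingertips, never gripping a tag or forcing it against its stop, tip over the tags that are wrong so that only the crates packed full of blocks show the disc and the part-filled and empty ones do not. Leave the crates, the jar, the cup and the loose block where they stand.

Things in the scene. Friction and masses are not known exactly. Their poses are not given: they have to be found in the camera images.
- plank: fixed wooden plank lying on the bench, 400 x 470 mm, 12 mm thick, with four bays side by side at 115 mm pitch, parted by thin dark lines. Its x axis points from the tags to the crates (roughly away from the robot), y across the bays. Origin: on its underside, in line with the row of tags, midway across; the wood reaches from x = -115 to +285 mm.
- tag_a: fixed dark-wood stand of one hinged tag, 50 mm (x) by 82 mm (y), in one of the bays; its two side cheeks reach 43 mm above the plank. Origin: centre of its underside, on the plank's top. Axes parallel to the plank's: +x points to the crate of its bay, whose centre is about 205 mm away. Hinge axis along y, 25 mm above the origin.
- flap_a (a joint): hinge angle (rad) of tag_a's flap: 0 upright, positive leaning towards the crate, negative away from it; stops at +-0.52. Plywood leaf, 60 g, 60 mm wide (y), 5 mm thick, reaching 70 mm from the hinge axis. It rests on a stop by its weight; pushed past upright it drops to the other side. The face turned up when it leans to the crate has a dark 34 mm disc, the other is plain.
- tag_b: fixed dark-wood stand of one hinged tag, 50 mm (x) by 82 mm (y), in one of the bays; its two side cheeks reach 43 mm above the plank. Origin: centre of its underside, on the plank's top. Axes parallel to the plank's: +x points to the crate of its bay, whose centre is about 205 mm away. Hinge axis along y, 25 mm above the origin.
- flap_b (a joint): hinge angle (rad) of tag_b's flap: 0 upright, positive leaning towards the crate, negative away from it; stops at +-0.52. Plywood leaf, 60 g, 60 mm wide (y), 5 mm thick, reaching 70 mm from the hinge axis. It rests on a stop by its weight; pushed past upright it drops to the other side. The face turned up when it leans to the crate has a dark 34 mm disc, the other is plain.
- tag_c: fixed dark-wood stand of one hinged tag, 50 mm (x) by 82 mm (y), in one of the bays; its two side cheeks reach 43 mm above the plank. Origin: centre of its underside, on the plank's top. Axes parallel to the plank's: +x points to the crate of its bay, whose centre is about 205 mm away. Hinge axis along y, 25 mm above the origin.
- flap_c (a joint): hinge angle (rad) of tag_c's flap: 0 upright, positive leaning towards the crate, negative away from it; stops at +-0.52. Plywood leaf, 60 g, 60 mm wide (y), 5 mm thick, reaching 70 mm from the hinge axis. It rests on a stop by its weight; pushed past upright it drops to the other side. The face turned up when it leans to the crate has a dark 34 mm disc, the other is plain.
- tag_d: fixed dark-wood stand of one hinged tag, 50 mm (x) by 82 mm (y), in one of the bays; its two side cheeks reach 43 mm above the plank. Origin: centre of its underside, on the plank's top. Axes parallel to the plank's: +x points to the crate of its bay, whose centre is about 205 mm away. Hinge axis along y, 25 mm above the origin.
- flap_d (a joint): hinge angle (rad) of tag_d's flap: 0 upright, positive leaning towards the crate, negative away from it; stops at +-0.52. Plywood leaf, 60 g, 60 mm wide (y), 5 mm thick, reaching 70 mm from the hinge axis. It rests on a stop by its weight; pushed past upright it drops to the other side. The face turned up when it leans to the crate has a dark 34 mm disc, the other is plain.
- crate_full_1: small open wooden crate, 150 mm (x) by 98 mm (y) by 56 mm high, loose, about 0.9 kg, standing in one of the bays behind that bay's tag; its near wall is about 130 mm beyond the tag's hinge line. FULL: packed with two layers of four white wrapped blocks, almost to the brim. Origin: centre of its underside, on the plank's top.
- crate_full_2: small open wooden crate, 150 mm (x) by 98 mm (y) by 56 mm high, loose, about 0.9 kg, standing in one of the bays behind that bay's tag; its near wall is about 130 mm beyond the tag's hinge line. FULL: packed with two layers of four white wrapped blocks, almost to the brim. Origin: centre of its underside, on the plank's top.
- crate_part: small open wooden crate, 150 mm (x) by 98 mm (y) by 56 mm high, loose, about 0.9 kg, standing in one of the bays behind that bay's tag; its near wall is about 130 mm beyond the tag's hinge line. NOT full: only two white blocks lie on its floor, at the end nearer the tag. Origin: centre of its underside, on the plank's top.
- crate_empty: small open wooden crate, 150 mm (x) by 98 mm (y) by 56 mm high, loose, about 0.9 kg, standing in one of the bays behind that bay's tag; its near wall is about 130 mm beyond the tag's hinge line. NOT full: empty. Origin: centre of its underside, on the plank's top.
- jar: bystander: closed glass jar with a steel cap, 60 mm across, 85 mm high, standing on the bench beside the plank. Origin: centre of its underside.
- block: bystander: white wrapped block, 50 x 120 x 28 mm, lying on the bench beside the plank. Origin: centre of its underside.
- cup: bystander: aluminium cup, 70 mm across the rim, 70 mm high, standing on the bench beside the plank. Origin: centre of its underside.
There are look-alikes about, which are no part of the job. What is shaped like the crate_part but black or green is not meant. Leave any red look-alike of the crate_full_1 alone.

How it is judged:
By the outcome, as a careful person would: the job done as asked, in the order asked, and still so for the second after the job is handed in, with the robot touching nothing.
It also fails if it takes over 54 s, if anything falls off the work surface, if the arm or the gripper's body presses on something with over 40 N, if the wrist force passes 120 N, or if a joint passes its speed limit or range.

### The arm

A 6-joint arm with a two-finger parallel gripper is mounted at the origin on the work surface. World frame = base frame: x ahead of the robot, y to its left, z up, the work surface at z = 0. Lengths are in mm, angles in degrees, forces in N, time in s.
With the tool pointing down it reaches from about 425 to 950 mm from the base axis. Payload 3.5 kg.
Tool frame: the origin (TCP) lies at the very end of the fingers, on their centre line; the grasp point (between the pads) lies 19 mm behind it; z points along the fingers, y is the direction in which the jaws open and shut (so a half turn about z gives the same grasp; the last joint's range is limited). The gripper opens to 85 mm and grips with 20 to 120 N. Pads are 22 mm wide; open, the fingers measure 114 mm over their backs; the gripper's body (76 mm by 85 mm) begins 54 mm behind the grasp point. The pads swing forward as they close: fully open they stand 13 mm farther back than shut.
Start: joints at [-8.594, 16.404, 90.338, -0, 73.258, -8.594], TCP at [674.986, 0.032, 231.325] pointing down, gripper open.
Joint ranges: [-158.93, 158.93], [-51.34, 127.21], [12.03, 142.37], [-87.48, 267.48], [13.55, 161.25], [-162.69, 162.69]. Speed limits (degrees/s): [159.86, 159.86, 180, 180, 180, 180].

### API

Orientations are given as [roll, pitch, yaw] about the fixed x, y, z axes, in that order (R = Rz(yaw) Ry(pitch) Rx(roll)).
In Python, from cell import ctrl, eyes, ticket gives the robot as it stands.
- The arm moves only by the tool carry_out, never from a script. Its argument "moves" is a list of rows, each an object of numbers: "gripper": the opening, from 0 (shut) to 1 (fully open); "dx", "dy", "dz": the shift along the tool's x, y, z in cm; "twist": the turn about the tool's z in rad. In form: [{"gripper": .., "dx": .., "dy": .., "dz": .., "twist": ..}, ...]. A call has 1 to 10 rows; each row shifts and turns the commanded pose from where the row before left it, along the tool's axes as they then stand; what a row does not reach is not made up. A row lasts 1/12 s, in which the tool goes at most 41.7 mm and 7.16 degrees, less where a joint would pass 70% of its speed; a pose out of reach is approached as far as the arm can. A call with a gripper value outside its range is refused whole. The fingers move at their own pace and stop on an object; "squeeze" is the grip in N (left out, the last holds). Time passes only in rows, so rows that do not move let the fingers close. It gives the time, the measured TCP pose, the force and the opening at its end, in the units of the state.
- ctrl.read_state(): the state, without advancing time (a new reading comes with each control period).
- eyes.camera(name): name is "scene" or "side" or "wrist"; returns a dict with "pixels" (480x640x3 uint8, red, green, blue), "z_map" (480x640 float32, mm along the optical axis (not along the pixel's ray), 0 where there is no reading), "mtx" (3x3 intrinsics, pixels), "position" and "rotation" of the camera in the world; the wrist camera has in their place "tool_from_camera" (4x4, takes a point from camera to tool coordinates, whose origin is the TCP and whose axes are the flange's). Camera axes: x right, y up, looking along -z (the intrinsics and any distortion apply to the point x, -y, -z); pixel columns grow to the right and rows downward; lengths in mm; the calibration is good to about 2 mm. A picture is of the moment at which its call begins: read the wrist's pose just before it.
- ticket.hand_in(): hands the job in, once; it reports no verdict.
The state is a dict: "clock": time; "joint_pos": joint angles; "joint_velocities": joint speeds; "effort": joint torques, N m; "eef_pos": TCP position; "tcp_rot": TCP orientation; "contact_force": force on the tool from outside, world axes, zero at the start; "ft_torque": the same for the moment, N m; "opening": finger opening in mm.
Only numpy, scipy, OpenCV 4.12 (cv2) and the standard library are available. Lean on these libraries where they do the work, as an engineer would, in place of code of your own. Each camera call takes 0.05 s, during which the arm holds its last target.

## Working session

There is one attempt and no reset: what is moved stays moved. The work goes in short steps, Python scripts to look and compute and a tool call to move; the robot and the scene stay as the last step left them, time stands still between calls to the robot, and variables do not carry over. Pictures are saved under pics/ and viewed, and the job is handed in when it is done.

Besides the shell and the picture viewer there is one more tool, called after "Emit:" as name(argument=value, ...) on one line, values as JSON. carry_out: Moves the arm, as the interface text tells. Its arguments: {"type":"object","properties":{"moves":{"type":"array"},"squeeze":{"type":"number"}},"required":["moves"]}

```bash
ls; mkdir -p pics
python3 - <<'E'
from cell import ctrl, eyes, ticket
import cv2, numpy as np
print(ctrl.read_state())
for n in ["scene","side","wrist"]:
    c=eyes.camera(n); cv2.imwrite(f"pics/{n}0.png",c["pixels"][:,:,::-1]); np.savez(f"pics/{n}0.npz",**c)
    print(n,{k:v for k,v in c.items() if k not in("pixels","z_map")})
E
```

```text
pics
{'clock': 0.0, 'joint_pos': array([-8.59311880e+00,  1.64541062e+01,  9.04243684e+01,  9.37500692e-04,
        7.32602469e+01, -8.59423741e+00]), 'joint_velocities': array([ 0.06862504, -0.03409255, -0.02003085,  0.05292539, -0.01233257,
        0.06281905]), 'effort': array([-1.79628755e-04, -4.05981302e+01, -2.92628127e+01, -1.54224781e-04,
        5.81841552e-03,  3.74769741e-06]), 'eef_pos': array([6.74324345e+02, 1.50347830e-01, 2.29924708e+02]), 'tcp_rot': array([-1.79862970e+02, -2.16169991e-02,  9.00008217e+01]), 'contact_force': array([ 0.00364577, -0.18482467, -0.79661653]), 'ft_torque': array([ 0.00308952, -0.01934282,  0.06661502]), 'opening': 85.33977691962929}
scene {'mtx': array([[568.31226453,   0.        , 326.2368555 ],
       [  0.        , 568.31226453, 233.18148833],
       [  0.        ,   0.        ,   1.        ]]), 'position': array([1120.74520023,  848.93327023,  988.9202856 ]), 'rotation': array([ 46.05829779,  -0.9381316 , 148.65338516])}
side {'mtx': array([[472.79147695,   0.        , 317.23193872],
       [  0.        , 472.79147695, 232.3252658 ],
       [  0.        ,   0.        ,   1.        ]]), 'position': array([ 301.99495752, -707.20184276,  720.48312466]), 'rotation': array([ 4.96513205e+01, -1.86641989e-02, -2.06486310e+01])}
wrist {'mtx': array([[408.18782785,   0.        , 313.20796499],
       [  0.        , 408.18782785, 239.81011229],
       [  0.        ,   0.        ,   1.        ]]), 'tool_from_camera': array([[-1.06013862e-03,  9.45208595e-01,  3.26465294e-01,
         8.67575353e+01],
       [ 9.99999333e-01,  1.15200057e-03, -8.80428039e-05,
         6.50990965e-01],
       [-4.59307019e-04,  3.26464983e-01, -9.45209185e-01,
        -1.43301696e+02],
       [ 0.00000000e+00,  0.00000000e+00,  0.00000000e+00,
         1.00000000e+00]])}
```

View pics/scene0.png

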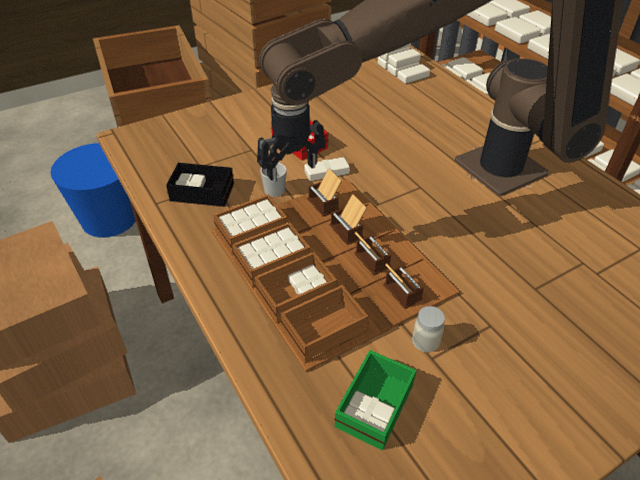

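View pics/side0.png

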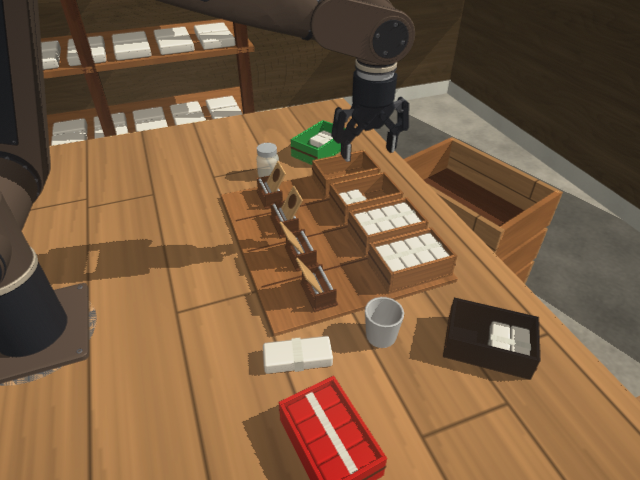

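View pics/wrist0.png

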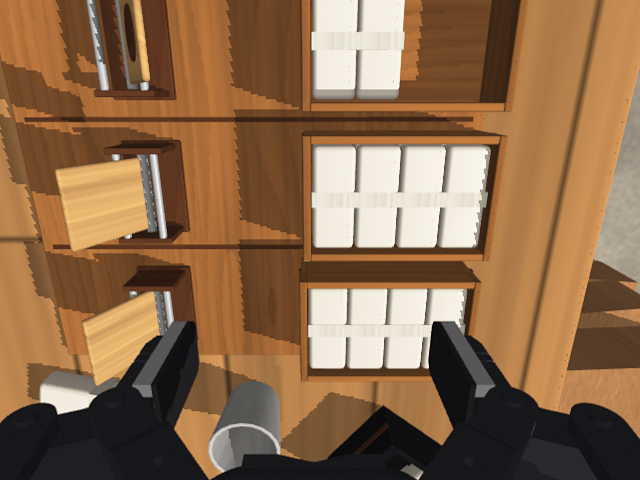

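Both full crates (the right-hand bays) have tags leaning away. The part-filled and empty ones appear to show the disc. I'll measure to confirm.

```bash
cat > h.py <<'E'
import numpy as np, cv2
from scipy.spatial.transform import Rotation as R
def Rm(r): return R.from_euler('xyz',r,degrees=True).as_matrix()
def cloud(c,state=None):
    z=c["z_map"].astype(float); K=c["mtx"]; v,u=np.mgrid[0:480,0:640]
    P=np.stack([(u-K[0,2])/K[0,0]*z,-(v-K[1,2])/K[1,1]*z,-z],-1)
    if "tool_from_camera" in c:
        T=c["tool_from_camera"]; P=P@T[:3,:3].T+T[:3,3]
        P=P@Rm(state["tcp_rot"]).T+state["eef_pos"]
    else: P=P@Rm(c["rotation"]).T+c["position"]
    P[z==0]=np.nan
    return P
E
python3 - <<'E'
from h import *
st=dict(eef_pos=np.array([674.324,0.150,229.925]),tcp_rot=np.array([-179.863,-.0216,90.0008]))
for n in["scene","side","wrist"]:
    c=dict(np.load(f"pics/{n}0.npz")); P=cloud(c,st); np.save(f"pics/{n}P.npy",P)
    im=c["pixels"][:,:,::-1]
    m=np.isfinite(P[...,2])
    # top-view ortho image from cloud
    X=P[...,0];Y=P[...,1]; s=1.0
    img=np.zeros((600,800,3),np.uint8)
    u=(400-(Y))*1; v=(950-X)*1
    ok=m&(u>=0)&(u<800)&(v>=0)&(v<600)
    o=np.argsort(P[...,2][ok])
    img[v[ok].astype(int)[o],u[ok].astype(int)[o]]=im[ok][o]
    cv2.imwrite(f"pics/top_{n}.png",img)
im=cv2.imread("pics/scene0.png"); cv2.imwrite("pics/crop_scene.png",cv2.resize(im[150:370,200:470],None,fx=2.9,fy=2.7,interpolation=cv2.INTER_CUBIC))
im=cv2.imread("pics/side0.png"); cv2.imwrite("pics/crop_side.png",cv2.resize(im[150:340,210:350],None,fx=4,fy=3.1,interpolation=cv2.INTER_CUBIC))
E
```

```text
(no output)
```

View pics/top_side.png

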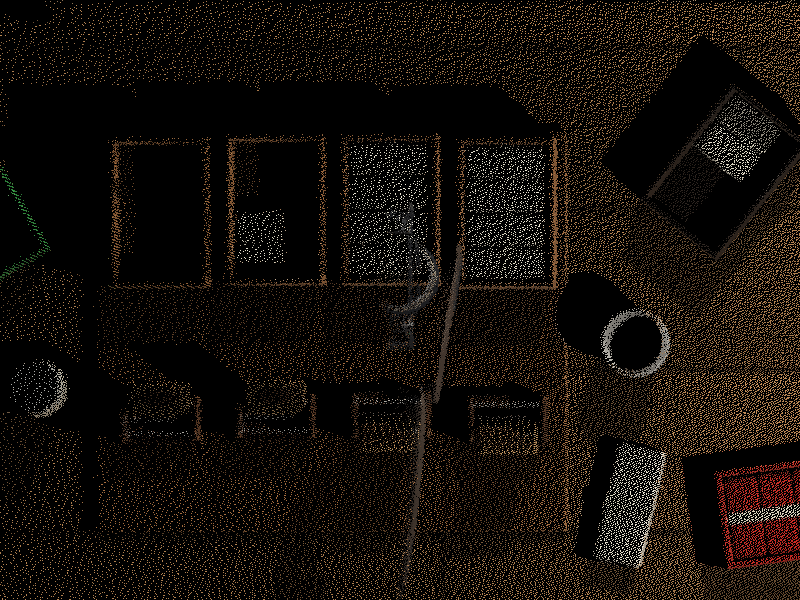

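View pics/top_scene.png

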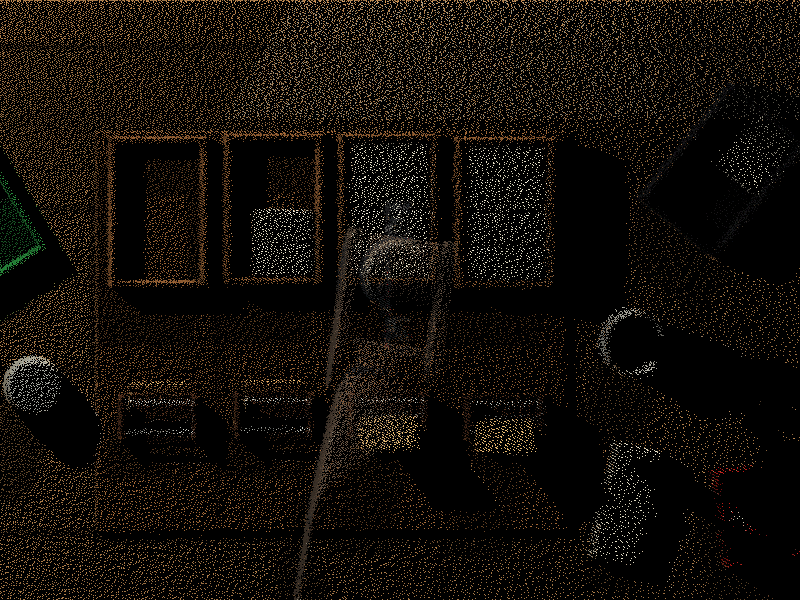

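View pics/crop_side.png

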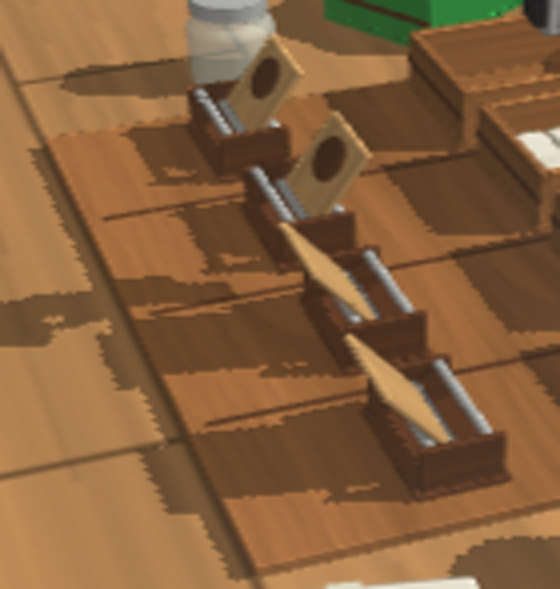

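View pics/crop_scene.png

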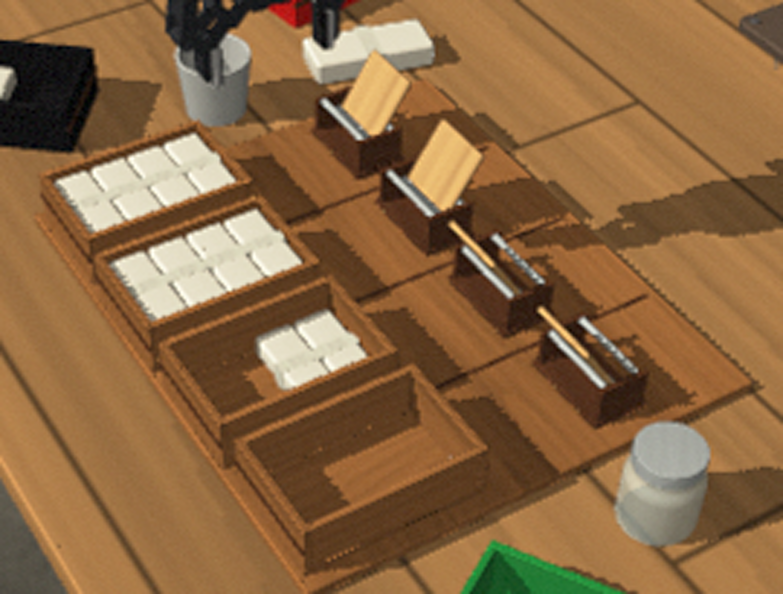

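Run:
```python
from h import *
for n in["scene","side","wrist"]:
    P=np.load(f"pics/{n}P.npy"); 
    X,Y,Z=P[...,0],P[...,1],P[...,2]
    for y0 in(238,124,10,-105):
        m=(abs(Y-y0)<50)&(X>480)&(X<590)&(Z>58)&(Z<108)
        q=P[m]
        if len(q)<10: print(n,y0,len(q)); continue
        c=q.mean(0); w=np.linalg.svd(q-c)[2]
        print(n,y0,len(q),"min",np.percentile(q,1,axis=0).round(1),"max",np.percentile(q,99,axis=0).round(1),"n",w[2].round(2))
        m=(abs(Y-y0)<50)&(X>480)&(X<590)&(Z>50)&(Z<58); q=P[m]
        print("   cheeks", np.percentile(q,[2,98],axis=0).round(1).tolist())
    m=(X>660)&(X<820)&(Y>-165)&(Y<310)&(Z>62)&(Z<75); q=P[m]
    if len(q): print("crate rims",np.percentile(q,[1,99],axis=0).round(1).tolist())
    m=(X>480)&(X<640)&(abs(Y-70)<220)&(Z<20); print("plankz",np.nanmedian(Z[m]), "bench",np.nanmedian(Z[(X>300)&(X<390)&(abs(Y)<200)&(Z<30)]))
    # crate front edges slope
    for y0 in(238,124,10,-105):
        q=P[(abs(Y-y0)<40)&(X>640)&(X<690)&(Z>60)&(Z<72)]
        if len(q)>5: print("crate front x",y0,np.percentile(q[:,0],[5,50]).round(1),len(q))
```

```text
scene 238 112 min [519.5 206.9  58.2] max [568.9 272.9 101.5] n [-0.84  0.02  0.55]
   cheeks [[512.1, 204.6, 50.2], [552.1, 281.6, 57.6]]
scene 124 95 min [523.8  97.4  58.3] max [570.7 157.9  99.6] n [-0.81  0.02  0.58]
   cheeks [[514.3, 87.0, 50.3], [555.2, 165.7, 57.4]]
scene 10 373 min [498.2 -18.9  58.2] max [529.5  42.6  99.8] n [0.85 0.01 0.53]
   cheeks [[519.2, -26.7, 50.3], [556.3, 51.4, 57.5]]
scene -105 319 min [ 495.8 -134.7   58.5] max [524.5 -73.6 101.1] n [0.85 0.02 0.52]
   cheeks [[515.4, -144.3, 50.3], [551.8, -65.4, 57.6]]
crate rims [[663.9, -152.0, 62.0], [815.1, 290.7, 71.5]]
plankz 12.500886119079269 bench 0.0997773717872974
crate front x 238 [663.2 667.7] 151
crate front x 124 [666.  669.8] 118
crate front x 10 [666.7 675.9] 224
crate front x -105 [663.5 674.2] 213
side 238 249 min [541.4 208.6  58.4] max [567.6 269.4  98.4] n [-0.86 -0.02  0.51]
   cheeks [[510.6, 198.4, 50.3], [549.5, 279.4, 57.3]]
side 124 309 min [543.6  93.5  58.8] max [569.7 152.8  98.2] n [-0.85 -0.01  0.52]
   cheeks [[516.3, 84.4, 50.5], [551.3, 162.9, 57.5]]
side 10 166 min [498.4
[... 454 characters left out ...]
665.1 676.8] 231
crate front x -105 [661.8 675.7] 362
wrist 238 0
wrist 124 1543 min [545.3  98.3  59.7] max [571.8 147.1  99.8] n [ 0.83  0.02 -0.56]
   cheeks [[517.0, 89.1, 50.9], [556.3, 150.2, 56.8]]
wrist 10 5143 min [500.7 -15.6  58.5] max [526.7  42.7  99.1] n [-0.86 -0.   -0.51]
   cheeks [[516.6, -25.2, 50.5], [556.3, 51.9, 57.4]]
wrist -105 3591 min [ 497.3 -131.6   58.6] max [522.9 -73.5  99.1] n [-0.86 -0.01 -0.51]
   cheeks [[513.4, -116.8, 50.3], [552.9, -64.2, 57.6]]
crate rims [[665.7, -149.1, 62.0], [815.1, 140.2, 69.8]]
plankz 12.6406470827867 bench 0.3071778607694
crate front x 124 [666.8 669.7] 957
crate front x 10 [667.5 679.1] 2747
crate front x -105 [664.3 677. ] 2256
```

Depth confirms that the tags at y≈238 and 124 lean towards their crates, and those at y≈11 and −106 lean away. All four are wrong, so all four need tipping. The hinges are at x≈532–536. I'll shut the gripper and go behind the rightmost tag.

Emit:
carry_out(moves=[{"gripper": 0, "dx": -1.1, "dy": -2.15, "dz": 0.5, "twist": 0}, {"gripper": 0, "dx": -1.1, "dy": -2.15, "dz": 0.5, "twist": 0}, {"gripper": 0, "dx": -1.1, "dy": -2.15, "dz": 0.5, "twist": 0}, {"gripper": 0, "dx": -1.1, "dy": -2.15, "dz": 0.5, "twist": 0}, {"gripper": 0, "dx": -1.1, "dy": -2.15, "dz": 0.5, "twist": 0}, {"gripper": 0, "dx": -1.1, "dy": -2.15, "dz": 0.5, "twist": 0}, {"gripper": 0, "dx": -1.0, "dy": -2.15, "dz": 0.5, "twist": 0}, {"gripper": 0, "dx": -1.0, "dy": -2.15, "dz": 0.5, "twist": 0}, {"gripper": 0, "dx": -1.0, "dy": -2.15, "dz": 0.5, "twist": 0}, {"gripper": 0, "dx": -1.0, "dy": -2.15, "dz": 0.5, "twist": 0}])

```text
clock: 0.98
eef_pos: [458.7, -106.2, 180.8]
tcp_rot: [-180.0, -0.0, 90.0]
contact_force: [-0.6, -0.1, -0.1]
opening: 0.2
```

```bash
cat > snap.py <<'E'
import sys
from h import *
from cell import ctrl,eyes
n,tag=sys.argv[1:3]
st=ctrl.read_state(); c=eyes.camera(n); P=cloud(c,st); np.save(f"pics/{n}P.npy",P)
im=c["pixels"][:,:,::-1]
if n=="side": im=cv2.resize(im[130:340,200:420],None,fx=3.4,fy=2.8,interpolation=cv2.INTER_CUBIC)
cv2.imwrite(f"pics/{n}_{tag}.png",im)
X,Y,Z=P[...,0],P[...,1],P[...,2]; t=st["eef_pos"]
print(st["clock"],t.round(1))
m=(abs(X-t[0])<35)&(abs(Y-t[1])<30)&(Z>t[2]-6)&(Z<t[2]+30); q=P[m]
if len(q)>10: print("finger",np.percentile(q,[2,98],axis=0).round(1).tolist())
for y0 in(238,124,10,-105):
    m=(abs(Y-y0)<32)&(X>480)&(X<590)&(Z>60)&(Z<112); q=P[m]
    if len(q)>15:
        print(y0,len(q),"top pt",q[q[:,2]>np.percentile(q[:,2],90)].mean(0).round(1))
E
python3 snap.py side 1
```

```text
0.9833 [ 458.7 -106.2  180.8]
finger [[444.8, -118.8, 182.9], [471.2, -103.4, 210.1]]
10 105 top pt [501.4 -13.8  97. ]
-105 190 top pt [ 497.4 -112.8   98.7]
```

View pics/side_1.png

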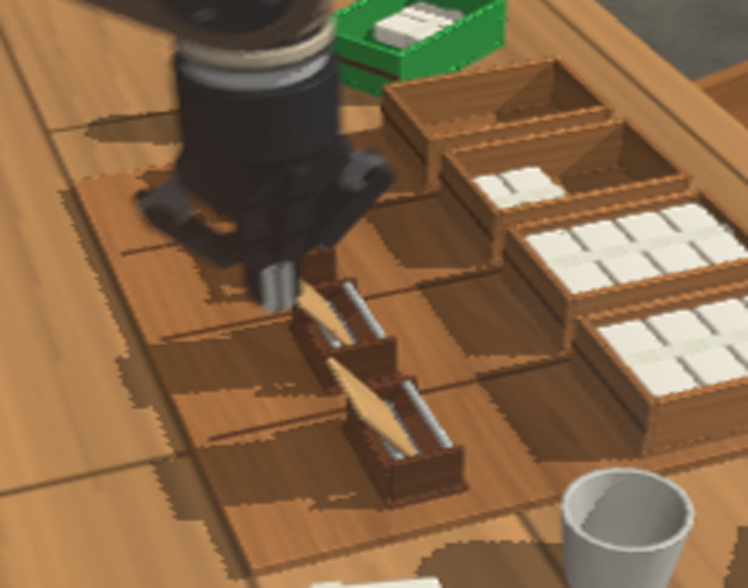

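The picture shows the shut fingers behind the right-hand tag, with the tip at crop pixel (280,305). They are about 26 mm across in x and clear of the leaf. Next I'll descend and start the push.

Emit:
carry_out(moves=[{"dz": 2.4}, {"dz": 2.4}, {"dz": 2.4}, {"dz": 2.4}, {"dy": 1.0}, {"dy": 0.8}, {"dy": 0.7}, {"dy": 0.6}, {"dy": 0.6}, {"dy": 0.6}])

```text
invalid input at $.moves[0]: expected keys gripper, dx, dy, dz, twist
```

Emit:
carry_out(moves=[{"dy": 0.6}, {"dy": 0.6}, {"dy": 0.6}, {"dy": 0.5}, {"dy": 0.4}, {"dy": 0.3}])

```text
invalid input at $.moves[0]: expected keys gripper, dx, dy, dz, twist
```

```bash
python3 snap.py side 2
```

```text
1.0333 [ 455.1 -106.6  178.9]
finger [[441.6, -119.3, 182.8], [467.4, -103.7, 208.2]]
10 126 top pt [500.3 -11.5  97.6]
-105 188 top pt [ 497.2 -105.8   98.6]
```

View pics/side_2.png

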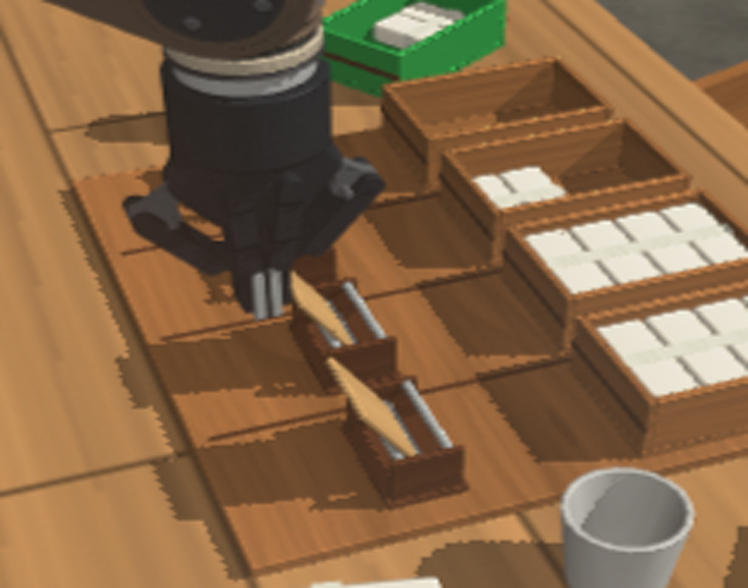

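All keys are required in each row, so nothing moved. I'll resend from the measured pose (455, −107, 179).

Emit:
carry_out(moves=[{"gripper": 0, "dx": 0, "dy": 0, "dz": 2.3, "twist": 0}, {"gripper": 0, "dx": 0, "dy": 0, "dz": 2.3, "twist": 0}, {"gripper": 0, "dx": 0, "dy": 0, "dz": 2.3, "twist": 0}, {"gripper": 0, "dx": 0, "dy": 0, "dz": 2.3, "twist": 0}, {"gripper": 0, "dx": 0, "dy": 1.0, "dz": 0, "twist": 0}, {"gripper": 0, "dx": 0, "dy": 1.0, "dz": 0, "twist": 0}, {"gripper": 0, "dx": 0, "dy": 0.6, "dz": 0, "twist": 0}, {"gripper": 0, "dx": 0, "dy": 0.6, "dz": 0, "twist": 0}, {"gripper": 0, "dx": 0, "dy": 0.6, "dz": 0, "twist": 0}, {"gripper": 0, "dx": 0, "dy": 0.6, "dz": 0, "twist": 0}])

```text
clock: 1.92
eef_pos: [505.7, -106.2, 90.7]
tcp_rot: [179.9, 0.1, 90.0]
contact_force: [-0.9, 0.3, 0.2]
opening: -0.2
```

Emit:
carry_out(moves=[{"gripper": 0, "dx": 0, "dy": 0.6, "dz": 0, "twist": 0}, {"gripper": 0, "dx": 0, "dy": 0.6, "dz": 0, "twist": 0}, {"gripper": 0, "dx": 0, "dy": 0.5, "dz": 0, "twist": 0}, {"gripper": 0, "dx": 0, "dy": 0.4, "dz": 0, "twist": 0}, {"gripper": 0, "dx": 0, "dy": 0.3, "dz": 0, "twist": 0}, {"gripper": 0, "dx": 0, "dy": 0.0, "dz": 0, "twist": 0}])

```text
clock: 2.42
eef_pos: [528.5, -106.0, 89.4]
tcp_rot: [180.0, 0.0, 90.0]
contact_force: [-0.1, -0.2, -0.3]
opening: -0.1
```

```bash
python3 snap.py side 3
```

```text
2.4167 [ 528.5 -106.    89.4]
finger [[514.6, -134.1, 83.9], [563.1, -80.8, 118.1]]
238 107 top pt [554.8 218.7  82.2]
124 182 top pt [565.4 145.2  95.2]
10 49 top pt [500.2  24.8  99.1]
-105 529 top pt [ 525.4 -113.4  108.1]
```

View pics/side_3.png

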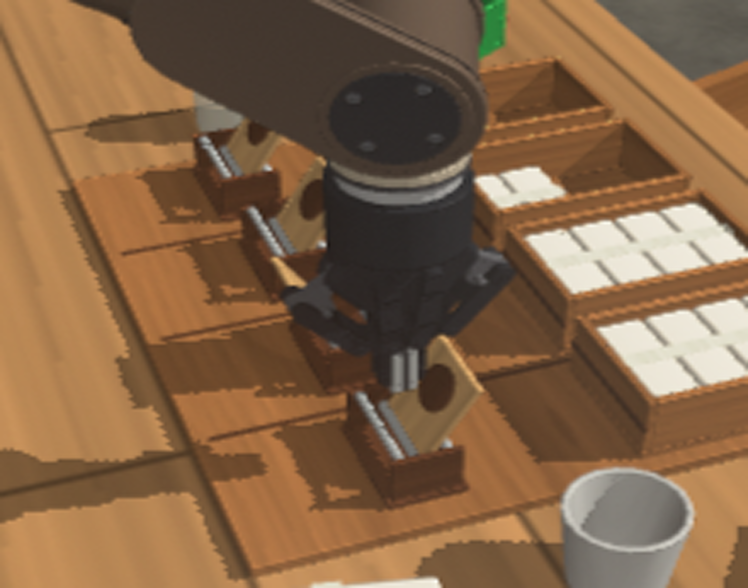

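The first tag has tipped over: the disc is up at crop pixel (437,388) and clear of the fingertips. I'll rise and move behind the next tag (y≈11, hinge x≈536).

Emit:
carry_out(moves=[{"gripper": 0, "dx": 0, "dy": -1.0, "dz": -2.5, "twist": 0}, {"gripper": 0, "dx": 0, "dy": -1.0, "dz": -2.5, "twist": 0}, {"gripper": 0, "dx": 1.0, "dy": -1.0, "dz": -2.0, "twist": 0}, {"gripper": 0, "dx": 2.1, "dy": -1.0, "dz": 0, "twist": 0}, {"gripper": 0, "dx": 2.1, "dy": -1.0, "dz": 0, "twist": 0}, {"gripper": 0, "dx": 2.1, "dy": -1.0, "dz": 0, "twist": 0}, {"gripper": 0, "dx": 2.1, "dy": -0.5, "dz": 0, "twist": 0}, {"gripper": 0, "dx": 2.3, "dy": 0, "dz": 0, "twist": 0}, {"gripper": 0, "dx": 0, "dy": 0, "dz": 0, "twist": 0}, {"gripper": 0, "dx": 0, "dy": 0, "dz": 0, "twist": 0}])

```text
clock: 3.3
eef_pos: [462.6, 11.7, 159.3]
tcp_rot: [-180.0, 0.0, 90.1]
contact_force: [0.1, 0.4, -0.3]
opening: 0.1
```

```bash
python3 snap.py side 4
```

```text
3.3 [462.6  11.7 159.3]
finger [[448.6, -1.0, 161.9], [475.0, 13.6, 188.7]]
124 293 top pt [567.1 121.   97.4]
10 159 top pt [500.1   7.7  98.8]
-105 465 top pt [ 564.2 -109.7   97.6]
```

View pics/side_4.png

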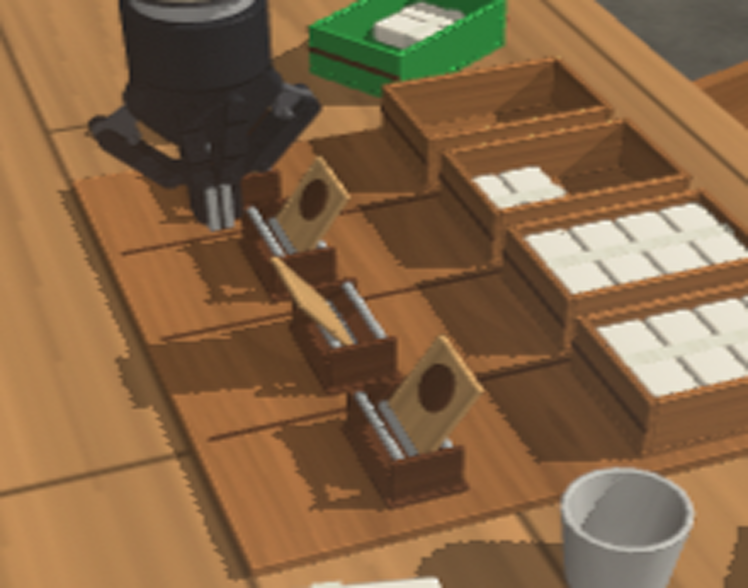

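The picture shows the first tag settled with its disc up at crop pixel (437,388), while the second still leans away at (315,300). Now I'll push the second tag: descend about 70 mm, then move +70 mm in x to about 532.

Emit:
carry_out(moves=[{"gripper": 0, "dx": 0, "dy": 0, "dz": 2.4, "twist": 0}, {"gripper": 0, "dx": 0, "dy": 0, "dz": 2.4, "twist": 0}, {"gripper": 0, "dx": 0, "dy": 0, "dz": 2.2, "twist": 0}, {"gripper": 0, "dx": 0, "dy": 1.0, "dz": 0, "twist": 0}, {"gripper": 0, "dx": 0, "dy": 1.0, "dz": 0, "twist": 0}, {"gripper": 0, "dx": 0, "dy": 0.6, "dz": 0, "twist": 0}, {"gripper": 0, "dx": 0, "dy": 0.6, "dz": 0, "twist": 0}, {"gripper": 0, "dx": 0, "dy": 0.6, "dz": 0, "twist": 0}, {"gripper": 0, "dx": 0, "dy": 0.6, "dz": 0, "twist": 0}, {"gripper": 0, "dx": 0, "dy": 0.6, "dz": 0, "twist": 0}])

```text
clock: 4.18
eef_pos: [514.2, 10.9, 90.0]
tcp_rot: [179.9, 0.0, 90.0]
contact_force: [-0.3, -0.2, 0.7]
opening: 0.5
```

Emit:
carry_out(moves=[{"gripper": 0, "dx": 0, "dy": 0.6, "dz": 0, "twist": 0}, {"gripper": 0, "dx": 0, "dy": 0.5, "dz": 0, "twist": 0}, {"gripper": 0, "dx": 0, "dy": 0.5, "dz": 0, "twist": 0}, {"gripper": 0, "dx": 0, "dy": 0.3, "dz": 0, "twist": 0}, {"gripper": 0, "dx": 0, "dy": 0.0, "dz": 0, "twist": 0}, {"gripper": 0, "dx": 0, "dy": 0.0, "dz": 0, "twist": 0}])

```text
clock: 4.68
eef_pos: [531.9, 11.1, 89.2]
tcp_rot: [-180.0, -0.0, 90.0]
contact_force: [-0.6, -0.4, -0.5]
opening: 0.1
```

```bash
python3 snap.py side 5
```

```text
4.6833 [531.9  11.1  89.2]
finger [[518.2, -17.5, 83.6], [566.5, 36.9, 118.1]]
238 101 top pt [557.2 260.6  87.5]
10 437 top pt [529.5   2.9 107.5]
-105 464 top pt [ 563.8 -110.1   97.8]
```

View pics/side_5.png

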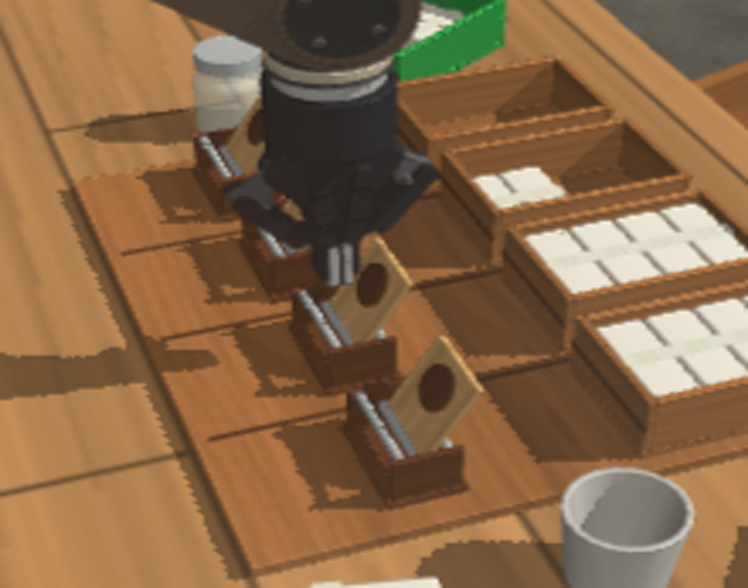

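The second tag has tipped too, with its disc up at crop pixel (372,285). Next I'll rise and cross to the crate side of the third tag (y≈124).

Emit:
carry_out(moves=[{"gripper": 0, "dx": 0, "dy": -0.5, "dz": -2.5, "twist": 0}, {"gripper": 0, "dx": 0, "dy": 0, "dz": -2.5, "twist": 0}, {"gripper": 0, "dx": 0.5, "dy": 0, "dz": -2.0, "twist": 0}, {"gripper": 0, "dx": 2.0, "dy": 1.5, "dz": 0, "twist": 0}, {"gripper": 0, "dx": 2.2, "dy": 1.5, "dz": 0, "twist": 0}, {"gripper": 0, "dx": 2.2, "dy": 1.8, "dz": 0, "twist": 0}, {"gripper": 0, "dx": 2.2, "dy": 1.6, "dz": 0, "twist": 0}, {"gripper": 0, "dx": 2.2, "dy": 1.5, "dz": 0, "twist": 0}, {"gripper": 0, "dx": 0, "dy": 0, "dz": 0, "twist": 0}, {"gripper": 0, "dx": 0, "dy": 0, "dz": 0, "twist": 0}])

```text
clock: 5.57
eef_pos: [605.9, 124.9, 158.9]
tcp_rot: [-180.0, 0.0, 90.1]
contact_force: [-0.0, 1.1, -0.2]
opening: 0.0
```

```bash
python3 snap.py side 6; python3 snap.py wrist 6
```

```text
5.5667 [605.9 124.9 158.9]
finger [[592.0, 111.9, 161.3], [617.3, 131.7, 188.2]]
238 237 top pt [564.1 240.6  97.5]
124 287 top pt [567.4 123.   97.5]
10 364 top pt [567.3   8.4  97.6]
-105 468 top pt [ 564.  -108.7   97.8]
5.6167 [605.4 124.2 158.8]
finger [[593.2, 133.1, 164.4], [619.1, 138.3, 188.4]]
238 3409 top pt [566.5 234.   99.1]
124 2950 top pt [569.1 128.1  99. ]
10 70 top pt [558.   41.5  80.8]
```

View pics/side_6.png

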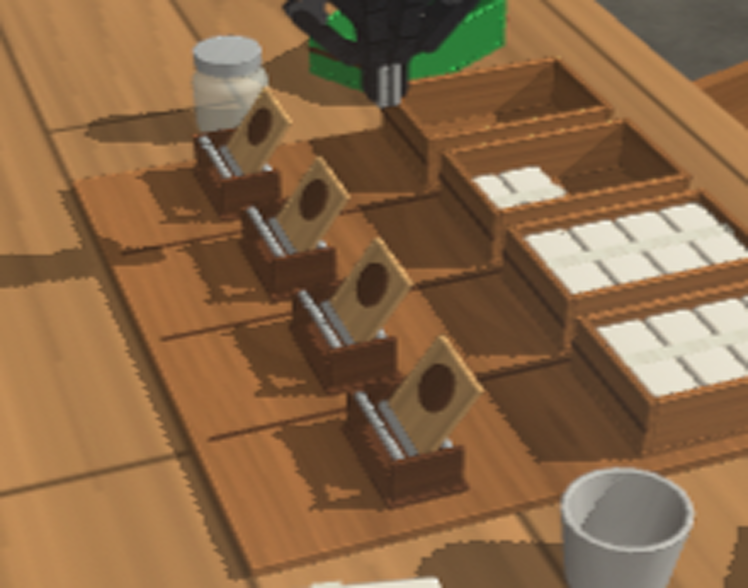

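View pics/wrist_6.png

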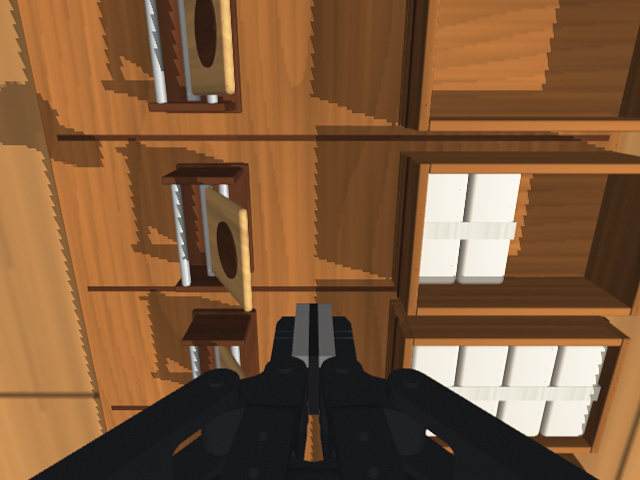

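All four tags now show the disc. The fingertips are on the crate side of the third tag, clear of its leaf. I'll push that tag towards −x, with the TCP ending at about 538.

Emit:
carry_out(moves=[{"gripper": 0, "dx": 0, "dy": 0, "dz": 2.4, "twist": 0}, {"gripper": 0, "dx": 0, "dy": 0, "dz": 2.4, "twist": 0}, {"gripper": 0, "dx": 0, "dy": 0, "dz": 2.2, "twist": 0}, {"gripper": 0, "dx": 0, "dy": -0.9, "dz": 0, "twist": 0}, {"gripper": 0, "dx": 0, "dy": -0.9, "dz": 0, "twist": 0}, {"gripper": 0, "dx": 0, "dy": -0.6, "dz": 0, "twist": 0}, {"gripper": 0, "dx": 0, "dy": -0.6, "dz": 0, "twist": 0}, {"gripper": 0, "dx": 0, "dy": -0.6, "dz": 0, "twist": 0}, {"gripper": 0, "dx": 0, "dy": -0.6, "dz": 0, "twist": 0}, {"gripper": 0, "dx": 0, "dy": -0.6, "dz": 0, "twist": 0}])

```text
clock: 6.5
eef_pos: [557.7, 124.1, 90.3]
tcp_rot: [179.9, -0.0, 90.0]
contact_force: [-0.5, 0.1, 0.2]
opening: 0.5
```

Emit:
carry_out(moves=[{"gripper": 0, "dx": 0, "dy": -0.6, "dz": 0, "twist": 0}, {"gripper": 0, "dx": 0, "dy": -0.6, "dz": 0, "twist": 0}, {"gripper": 0, "dx": 0, "dy": -0.5, "dz": 0, "twist": 0}, {"gripper": 0, "dx": 0, "dy": -0.3, "dz": 0, "twist": 0}, {"gripper": 0, "dx": 0, "dy": 0.0, "dz": 0, "twist": 0}, {"gripper": 0, "dx": 0, "dy": 0.0, "dz": 0, "twist": 0}])

```text
clock: 7.0
eef_pos: [537.9, 124.0, 89.3]
tcp_rot: [180.0, 0.0, 90.0]
contact_force: [0.0, 0.5, -0.3]
opening: -0.2
```

```bash
python3 snap.py side 7
```

```text
7.0 [537.9 124.   89.3]
finger [[503.6, 94.9, 85.2], [550.7, 145.1, 118.9]]
238 26 top pt [549.5 246.1  75.8]
124 215 top pt [536.7 116.1 109.4]
10 365 top pt [567.5   8.   97.6]
-105 465 top pt [ 564.1 -107.1   97.5]
```

View pics/side_7.png

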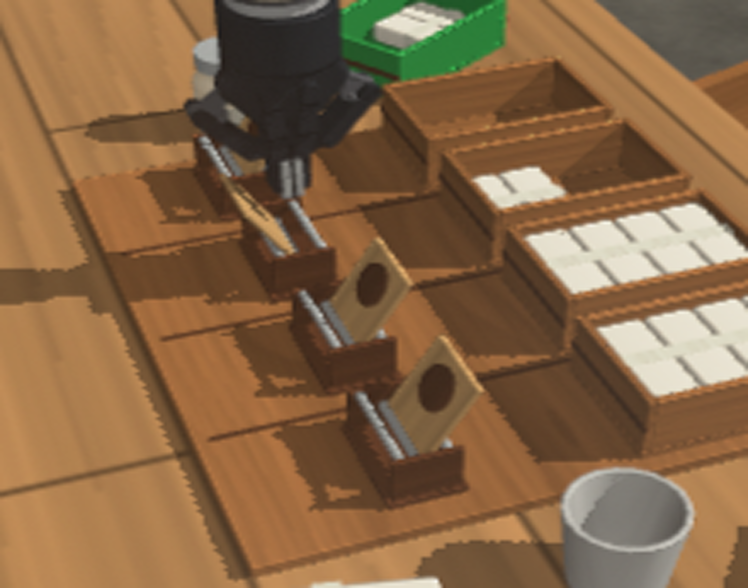

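The third tag now leans away, plain face up at crop pixel (258,215). On to the last tag (y≈238).

Emit:
carry_out(moves=[{"gripper": 0, "dx": 0, "dy": 0.5, "dz": -2.5, "twist": 0}, {"gripper": 0, "dx": 0, "dy": 0.5, "dz": -2.5, "twist": 0}, {"gripper": 0, "dx": 0.5, "dy": 1.0, "dz": -2.0, "twist": 0}, {"gripper": 0, "dx": 2.1, "dy": 1.2, "dz": 0, "twist": 0}, {"gripper": 0, "dx": 2.2, "dy": 1.3, "dz": 0, "twist": 0}, {"gripper": 0, "dx": 2.2, "dy": 1.0, "dz": 0, "twist": 0}, {"gripper": 0, "dx": 2.2, "dy": 1.0, "dz": 0, "twist": 0}, {"gripper": 0, "dx": 2.2, "dy": 0, "dz": 0, "twist": 0}, {"gripper": 0, "dx": 0, "dy": 0, "dz": 0, "twist": 0}, {"gripper": 0, "dx": 0, "dy": 0, "dz": 0, "twist": 0}])

```text
clock: 7.88
eef_pos: [603.0, 238.9, 158.9]
tcp_rot: [-180.0, 0.0, 90.1]
contact_force: [-0.3, -1.3, 0.4]
opening: 0.1
```

```bash
python3 snap.py wrist 8; python3 snap.py scene 8
```

```text
7.8833 [603.  238.9 158.9]
finger [[590.8, 247.8, 164.5], [616.6, 253.0, 188.6]]
238 2853 top pt [566.4 243.6  99.1]
124 925 top pt [502.3 151.5  98.2]
7.9333 [602.9 238.  158.9]
finger [[589.6, 234.2, 162.1], [617.5, 251.7, 188.4]]
238 80 top pt [566.5 244.5  99.9]
10 73 top pt [570.   10.2  99.6]
-105 70 top pt [ 565.6 -101.7  100.1]
```

View pics/wrist_8.png

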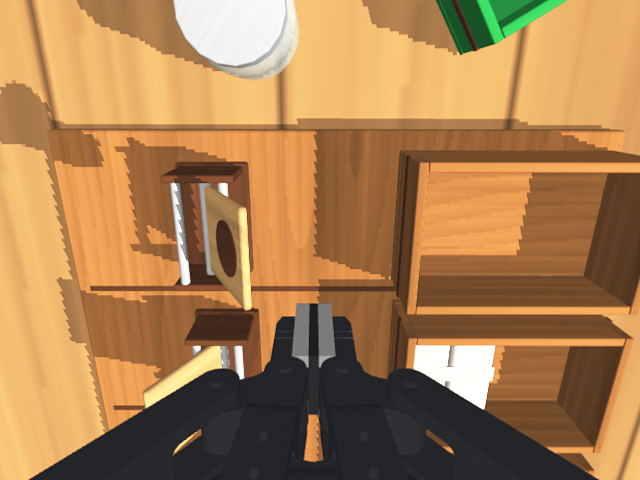

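View pics/scene_8.png

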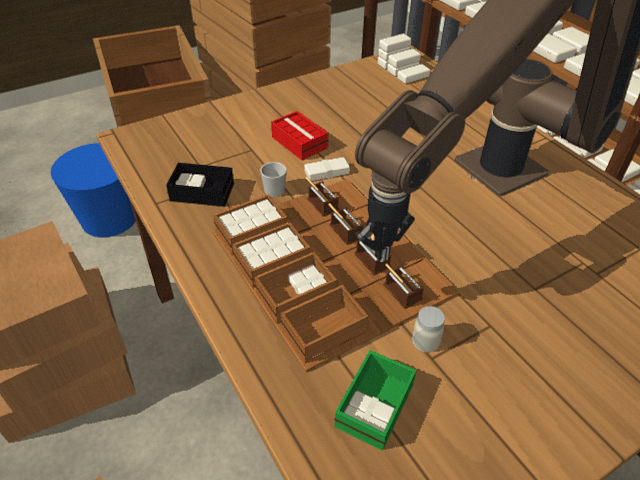

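The wrist view shows the last tag's disc at (227,248), behind the fingertips, with the jar and crates clear. I'll push it now.

Emit:
carry_out(moves=[{"gripper": 0, "dx": 0, "dy": 0, "dz": 2.4, "twist": 0}, {"gripper": 0, "dx": 0, "dy": 0, "dz": 2.4, "twist": 0}, {"gripper": 0, "dx": 0, "dy": 0, "dz": 2.2, "twist": 0}, {"gripper": 0, "dx": 0, "dy": -0.9, "dz": 0, "twist": 0}, {"gripper": 0, "dx": 0, "dy": -0.9, "dz": 0, "twist": 0}, {"gripper": 0, "dx": 0, "dy": -0.6, "dz": 0, "twist": 0}, {"gripper": 0, "dx": 0, "dy": -0.6, "dz": 0, "twist": 0}, {"gripper": 0, "dx": 0, "dy": -0.6, "dz": 0, "twist": 0}, {"gripper": 0, "dx": 0, "dy": -0.6, "dz": 0, "twist": 0}, {"gripper": 0, "dx": 0, "dy": -0.6, "dz": 0, "twist": 0}])

```text
clock: 8.82
eef_pos: [554.7, 238.2, 90.4]
tcp_rot: [179.9, -0.0, 90.0]
contact_force: [-0.0, 0.4, 0.1]
opening: -0.0
```

Emit:
carry_out(moves=[{"gripper": 0, "dx": 0, "dy": -0.6, "dz": 0, "twist": 0}, {"gripper": 0, "dx": 0, "dy": -0.6, "dz": 0, "twist": 0}, {"gripper": 0, "dx": 0, "dy": -0.5, "dz": 0, "twist": 0}, {"gripper": 0, "dx": 0, "dy": -0.4, "dz": 0, "twist": 0}, {"gripper": 0, "dx": 0, "dy": 0.0, "dz": 0, "twist": 0}, {"gripper": 0, "dx": 0, "dy": 0.0, "dz": 0, "twist": 0}])

```text
clock: 9.32
eef_pos: [533.8, 238.1, 89.3]
tcp_rot: [180.0, 0.0, 90.0]
contact_force: [-0.3, -0.2, -0.2]
opening: -0.0
```

```bash
python3 snap.py side 9
```

```text
9.3167 [533.8 238.1  89.3]
finger [[499.3, 210.6, 84.8], [545.4, 261.4, 117.9]]
238 184 top pt [532.6 229.4 109.7]
124 131 top pt [500.4 127.9  98.4]
10 370 top pt [567.5   8.6  97.6]
-105 467 top pt [ 564.  -106.5   97.7]
```

View pics/side_9.png

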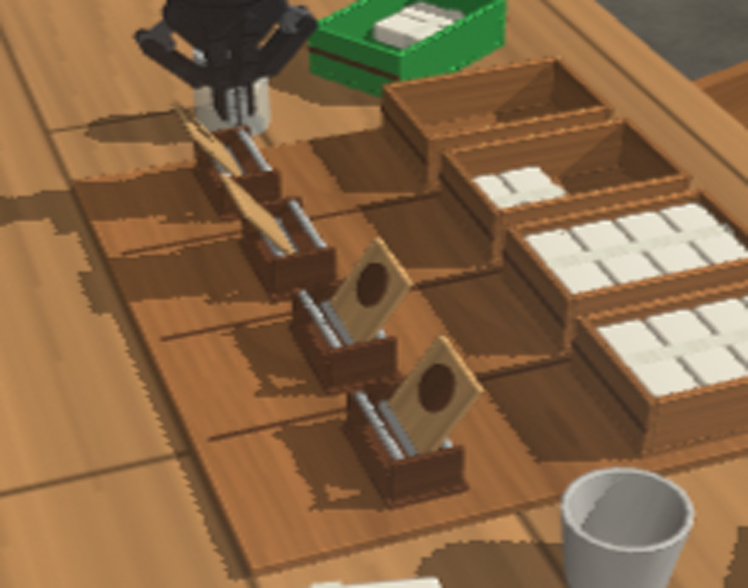

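All four tags are now tipped as wanted. I'll withdraw upward and make a last check.

Emit:
carry_out(moves=[{"gripper": 0, "dx": 0, "dy": 0.5, "dz": -2.5, "twist": 0}, {"gripper": 0, "dx": 0, "dy": 0.5, "dz": -3, "twist": 0}, {"gripper": 0, "dx": 0, "dy": 1.0, "dz": -3, "twist": 0}, {"gripper": 0, "dx": 0, "dy": 1, "dz": -3, "twist": 0}, {"gripper": 0, "dx": 0, "dy": 1, "dz": -3, "twist": 0}, {"gripper": 0, "dx": 0, "dy": 1, "dz": -2, "twist": 0}, {"gripper": 0, "dx": 0, "dy": 0, "dz": -1, "twist": 0}, {"gripper": 0, "dx": 0, "dy": 0, "dz": 0, "twist": 0}, {"gripper": 0, "dx": 0, "dy": 0, "dz": 0, "twist": 0}, {"gripper": 0, "dx": 0, "dy": 0, "dz": 0, "twist": 0}])

```text
clock: 10.2
eef_pos: [582.6, 237.8, 261.7]
tcp_rot: [-179.8, 0.1, 90.0]
contact_force: [-0.0, -0.0, 0.4]
opening: -0.1
```

```bash
python3 snap.py side 10; python3 snap.py scene 10
python3 - <<'E'
from h import *
P=np.load("pics/sideP.npy"); X,Y,Z=P[...,0],P[...,1],P[...,2]
q=P[(X>650)&(X<830)&(Y>-170)&(Y<310)&(Z>62)&(Z<75)]; print("rims",np.percentile(q,[1,99],axis=0).round(1))
E
```

```text
10.2 [582.6 237.8 261.7]
finger [[568.4, 224.7, 264.1], [594.8, 243.4, 290.9]]
238 104 top pt [497.3 234.3  98.5]
124 132 top pt [500.7 120.6  98.3]
10 367 top pt [567.5   7.6  97.4]
-105 460 top pt [ 564.2 -110.3   97.7]
10.25 [582.5 237.8 261.4]
finger [[568.8, 232.9, 263.2], [596.8, 251.5, 290.9]]
238 446 top pt [500.1 241.6  98. ]
124 390 top pt [502.7 125.9  98.4]
10 78 top pt [568.7  11.3  99.6]
-105 68 top pt [ 566.4 -109.5   99.6]
rims [[ 662.1 -155.9   62. ]
 [ 813.7  286.7   70. ]]
```

View pics/side_10.png

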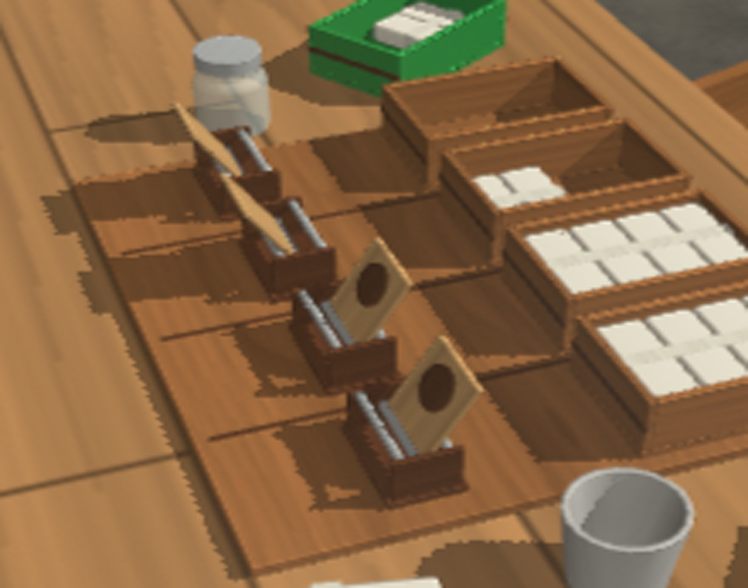

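View pics/scene_10.png

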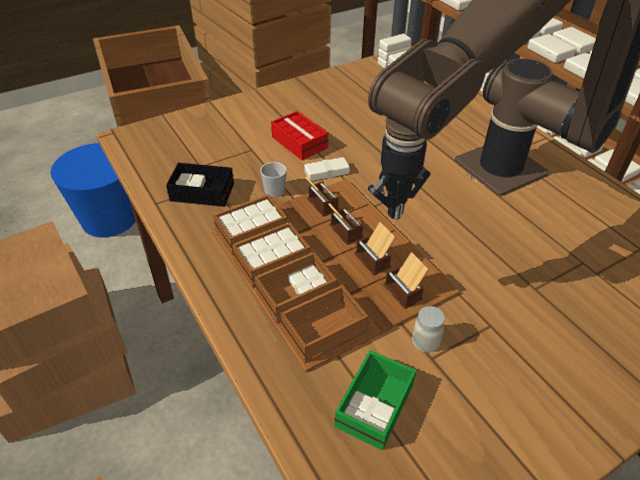

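The last pictures show discs up at the two full crates (side crop (372,285) and (437,388)). The part-filled and empty crates show plain faces ((258,215) and (205,140)). Everything else is unmoved and the arm is clear, so I'm handing in.

```bash
python3 -c "
from cell import ticket
print(ticket.hand_in())"
```

```text
the job is handed in; nothing more can be done
None
```

All four tags were wrong, so I tipped all four, each with one slow push of the shut fingertips near the top of its leaf. I stopped each push just past upright, so the leaf dropped to its stop by its own weight.

- **Tags:** In the last pictures, with the arm raised clear, the two full crates show the disc. The part-filled and empty crates show the plain face. The leaf tips measured about 35 mm either side of the hinge line, as they should when resting on their stops.
- **Other things in the scene:** The crate rims measured within 1 mm of where they were at the start. The jar, cup, loose block and look-alikes looked unmoved in the pictures, though I did not measure them.
- **Limits:** The forces I read after each move stayed below 2 N. The job was handed in at about 10.3 s, and no check failed or disagreed. Two move calls were refused early on because rows were missing keys; the arm did not move on those, and I resent them in full.

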